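Clear the tag and open the air valve

ROBOT

A 6-joint arm with a two-finger parallel gripper is mounted at the origin on the work surface. World frame = base frame: x ahead of the robot, y to its left, z up, the work surface at z = 0. Lengths are in m, angles in rad, forces in N, time in s.
With the tool pointing down it reaches from about 0.3 to 0.775 m from the base axis. Payload 14.6 kg.
Tool frame: the origin (TCP) lies on the centre line of the jaws, within the pads' length; the fingertips stand 14 mm ahead of it and the grasp point (between the pads) lies 5 mm behind it; x points along the fingers, y is the direction in which the jaws open and shut, and the axes are right-handed (so a half turn about x gives the same grasp; the last joint's range is limited). The gripper opens to 94 mm and grips with 3 to 60 N. Pads are 16 mm wide; open, the fingers measure 119 mm over their backs; the gripper's body (75 mm by 177 mm) begins 78 mm behind the grasp point.
Start: joints at [1.208, 0.3, 1.521, -0, 1.321, -0.067], TCP at [0.16, 0.526, 0.219] pointing down, gripper open.
Joint ranges: [-3.03, 3.03], [-0.79, 2.21], [0.23, 2.52], [-1.04, 4.18], [0, 3.07], [-2.55, 2.55]. Speed limits (rad/s): [2.22, 2.22, 2.57, 3.14, 3.14, 3.14].

INTERFACE

Orientations are given as [roll, pitch, yaw] about the fixed x, y, z axes, in that order (R = Rz(yaw) Ry(pitch) Rx(roll)).
In Python, from station import * gives the robot as it stands. The module is installed in compiled form; this text tells all that it offers.
- The arm moves only by the shell command python3 -m handwheel 'ROWS' [FORCE]. ROWS is JSON, a list of rows, each a list of 3 entries, a list of its own where there are three numbers: the shift along the tool's x, y, z in mm, then the turn about the tool's x in rad, then the gripper command: -1 is fully open, 1 is shut, values between are in proportion. In form: [[[dx, dy, dz], spin, gripper], ...]. A call has exactly 5 rows; each row is the pose to reach, as a shift and turn from the pose measured when the call began, along the tool's axes at that moment; what a row does not reach only later rows make up. A row lasts 1/10 s, in which the tool goes at most 50 mm and 8.59 degrees, less where a joint would pass 70% of its speed; a pose out of reach is approached as far as the arm can. A call with a gripper value outside its range is refused whole. The fingers move at their own pace and stop on an object; FORCE is the grip in N (left out, the last holds). Time passes only in rows, so rows that repeat a pose let the fingers close, or fill a call up. It gives the time, the measured TCP pose, the force and the opening at its end, in the units of the state.
- get_obs(): the state, without advancing time (a new reading comes with each control period).
- camera(name): name is "scene" or "side" or "wrist"; returns (picture, depth): 400x640x3 uint8, blue, green, red; 400x640 float32, m along the optical axis (not along the pixel's ray), 0 where there is no reading.
- camera_info(name): a dict with "fx", "fy", "cx", "cy" (pixels), "extrinsics" (4x4, takes a point from camera to world coordinates). Camera axes: x right, y down, z forward; pixel columns grow to the right and rows downward; lengths in m; the calibration is good to about 2 mm. A picture is of the moment at which its call begins: read the wrist's pose just before it. camera_info takes no time and is no camera call; for the wrist camera it gives the pose at the moment of the call.
- hand_in(): hands the job in, once; it reports no verdict.
The state is a dict: "time_s": time; "qpos": joint angles; "joint_vel": joint speeds; "tau": joint torques, N m; "ee_pos": TCP position; "eef_rot": TCP orientation; "force": force on the tool from outside, world axes, zero at the start; "moment": the same for the moment, N m; "grip_width": finger opening in m.
Only numpy, scipy, OpenCV 4.12 (cv2) and the standard library are available. Lean on these libraries where they do the work, as an engineer would, in place of code of your own. Each camera call takes 0.05 s, during which the arm holds its last target. There are 200 camera calls.

TASK

The bench air line is going back into service. First take the red spring clip off the valve's tag plate and clip it upright onto a free stretch of the tag rail beside the green and yellow clips; then crank the valve's red handwheel anticlockwise until you feel it come up against its stop, without forcing it, and back it off a quarter turn so that it cannot seize. Leave the other clips and the rest of the bench as they are.

Things in the scene. Friction and masses are not known exactly. Their poses are not given: they have to be found in the camera images.
- wheel_hub (a point): Centre of the gate valve's red handwheel (rim 130 mm across). z: the spindle, up out of the wheel, leaning 35 degrees from vertical to the manifold's front; x: from hub to black grip. Anticlockwise seen from above (right-handed about z) opens. It takes about 3 N at the grip to turn, stays where left, keeps its height, and has 1.6 to 2.9 turns to its stop.
- header_mid (a point): Middle of the blue header pipe, 44 mm thick, 340 mm long along its y axis, level, above and behind the wheel: it leaves no room for an upright gripper at the upper part of the crank's turn.
- grip_center (a point): Centre of the handwheel's black revolving grip: 21 mm thick, 48 mm long, parallel to the spindle, 50 mm from the spindle axis, centred 35 mm above the wheel's centre plane. It spins freely on its pin, so a hand can hold it and crank round without turning.
- collar_top (a point): Centre of the upper face of the brass travel-stop collar (22 mm across, 10 mm high) on the 12 mm steel stem between the yoke arms under the wheel. z along the spindle. It rises with the stem, 6 mm per turn. The stem rises through the hub and stands up to 45 mm above the wheel's centre.
- stop_face (a point): Centre of the underside of the yoke's bridge, below the wheel, z axis along the spindle. The valve is at its stop when the collar bears against it; the stop is rigid. The wheel is keyed to the spindle at any angle, so the grip's place at the stop differs each time. A quarter turn back is a gap of 1.5 mm.
- red_clip_wings (a point): Red sprung clip, like a wide peg (73 mm high, 22 mm wide, 40 g), on the tag plate: point between its upright wings, 55 mm above the jaw tips. x: squeezing direction; z up. Wings at rest 31 mm over their outsides at the top, 13 mm at the pivot (32 mm above the jaw tips). Squeezed (8 N) they stop when parallel, 13 mm over both, jaws 16 mm open; let go, it springs shut.
- red_clip_jaw (a point): Point between the red clip's jaw tips, same axes; at the start 16 mm below the upper edge of the tag plate. On the front (-x) side the clip carries a red tag 48 mm wide, from 12 mm below to 28 mm above the jaw tips.
- tag_plate (a point): Middle of the upper edge, 105 mm above the bench, of the steel tag plate that stands on the manifold's tray: 3 mm thick along x, 70 mm wide along y, z up; the red clip starts here.
- rail_top (a point): Middle of the upper edge, 105 mm above the bench, of the tag rail: an upright steel strip 3 mm thick along x, 250 mm long along y, 50 mm high, on a grey foot 80 by 270 mm. z up.
- green_clip_wings (a point): Green clip of the same make, clipped on the tag rail: the point between its wings.
- yellow_clip_wings (a point): Yellow clip of the same make, clipped on the tag rail: the point between its wings.
- amber_bottle_mid (a point): Amber bottle, 64 mm across, 130 mm high: its centre.
- slide_box_mid (a point): Wooden slide box 102 by 87 by 35 mm: its centre.
- petri_stack_mid (a point): Stack of petri dishes, 90 mm across, 58 mm high: its centre.
- marker_mid (a point): Marker pen lying on the bench, 133 mm long, 16 mm thick: a point near its middle.
- grip: The same black grip; origin at its lower end, 24 mm below its centre.
- red_clip: The red clip's front arm with its tag; origin between the jaw tips.
There are look-alikes about, which are no part of the job. Of the things like the red_clip, leave any that is pink; of the rest the smaller one is meant.

How it is judged:
By the outcome, as a careful person would: the job done as asked, in the order asked, and still so for the second after the job is handed in, with the robot touching nothing.
It also fails if it takes over 72 s, if anything falls off the work surface, if the arm or the gripper's body presses on something with over 40 N, if the wrist force passes 120 N, or if a joint passes its speed limit or range.

## Working session

There is one attempt and no reset: what is moved stays moved. The work goes in short steps, Python scripts to look and compute and a shell command to move; the robot and the scene stay as the last step left them, time stands still between calls to the robot, and variables do not carry over. Pictures are saved under pics/ and viewed, about 8 in all and at most 12, crops included, and the job is handed in when it is done.

```bash
mkdir -p pics; ls; cat > h.py <<'E'
import numpy as np, cv2
from station import *
from scipy.spatial.transform import Rotation as R
def snap(n):
    o=get_obs(); c=camera_info(n); im,d=camera(n); return im.copy(),d.copy(),c,o
def pts(d,c):
    v,u=np.mgrid[0:d.shape[0],0:d.shape[1]]
    P=np.stack([(u-c['cx'])/c['fx']*d,(v-c['cy'])/c['fy']*d,d],-1)
    T=np.array(c['extrinsics']); W=P@T[:3,:3].T+T[:3,3]; W[d==0]=np.nan; return W
def proj(p,c):
    T=np.linalg.inv(np.array(c['extrinsics'])); q=T[:3,:3]@np.array(p)+T[:3,3]
    return q[0]/q[2]*c['fx']+c['cx'],q[1]/q[2]*c['fy']+c['cy']
def tool():
    o=get_obs(); return np.array(o['ee_pos']),R.from_euler('xyz',o['eef_rot']).as_matrix(),o
E
python3 - <<'E'
from h import *
o=get_obs(); print(o)
for n in ['scene','side']:
    im,d,c,_=snap(n); cv2.imwrite(f'pics/{n}0.png',im); np.savez(f'{n}0.npz',im=im,d=d,T=c['extrinsics'],k=[c['fx'],c['fy'],c['cx'],c['cy']]); print(n,np.round(c['extrinsics'],3),c['fx'])
E
```

```text
pics
{'time_s': 0.0, 'qpos': array([ 1.20839275e+00,  3.00472664e-01,  1.52156766e+00, -1.86473058e-05,
        1.32068774e+00, -6.66061748e-02]), 'joint_vel': array([ 0.00016854,  0.00050824,  0.00054715,  0.00066488,  0.00164578,
       -0.00025563]), 'tau': array([ 5.19405803e-04, -5.31814992e+01, -3.52747321e+01,  7.08957645e-02,
        2.44008604e-02, -9.30212195e-05]), 'ee_pos': array([0.16025218, 0.52588662, 0.21889114]), 'eef_rot': array([-1.62149617,  1.56966077, -1.91728895]), 'force': array([ 0.37787473,  0.85019165, -0.29662984]), 'moment': array([-0.02121427,  0.01192703, -0.02057378]), 'grip_width': 0.09385385154835747}
scene [[ 0.63   0.661 -0.407  0.942]
 [ 0.777 -0.543  0.319 -0.335]
 [-0.01  -0.517 -0.856  1.183]
 [ 0.     0.     0.     1.   ]] 386.11285371160005
side [[ 0.858 -0.366  0.361  0.045]
 [-0.514 -0.604  0.61  -0.797]
 [-0.005 -0.708 -0.706  1.124]
 [ 0.     0.     0.     1.   ]] 477.89061220739694
```

View pics/scene0.png

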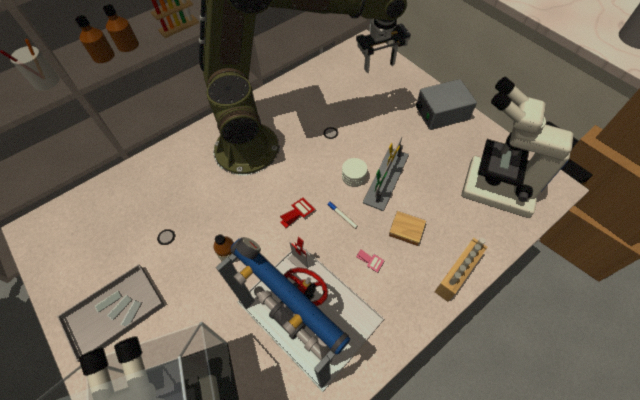

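View pics/side0.png

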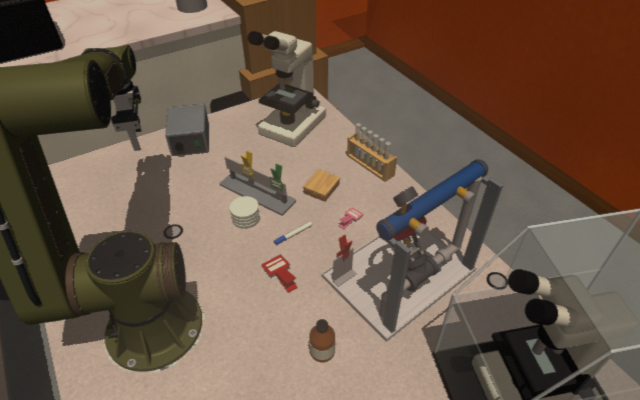

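The scene view shows three clip-like things: a red one standing on the tag plate (scene 300,248 / side 345,247), a larger red one lying on the bench (297,212 / 282,270) and a pink one lying down (371,260 / 350,217). The one on the plate fits the description. The rail is at (386,180), with the green clip at its near end and the yellow one at its far end. Next is a close crop to check the choice, plus measurements.

```bash
python3 - <<'E'
from h import *
ims=[]
for n,(u0,v0,w,hh) in {'scene':(215,215,150,112),'side':(315,150,160,120)}.items():
    z=np.load(n+'0.npz'); im,d=z['im'],z['d']; c=dict(extrinsics=z['T'],fx=z['k'][0],fy=z['k'][1],cx=z['k'][2],cy=z['k'][3])
    W=pts(d,c); hsv=cv2.cvtColor(im,cv2.COLOR_BGR2HSV); H,S,V=[hsv[...,i].astype(int) for i in range(3)]
    ims.append(cv2.resize(im[v0:v0+hh,u0:u0+w],(400,300),interpolation=cv2.INTER_CUBIC))
    def rep(name,m):
        k,l,st,_=cv2.connectedComponentsWithStats(m.astype(np.uint8))
        for i in range(1,k):
            if st[i,4]<15: continue
            p=W[l==i]; p=p[~np.isnan(p[:,0])]
            if len(p)<8 or p[:,2].max()<-.02: continue
            print(n,name,st[i],'med',np.round(np.median(p,0),3),'lo',np.round(np.percentile(p,3,0),3),'hi',np.round(np.percentile(p,97,0),3))
    X,Y,Z=W[...,0],W[...,1],W[...,2]
    ws=(X>.2)&(X<1.1)&(Y>-.6)&(Y<.6)&(Z>-.01)
    rep('red',((H<6)|(H>172))&(S>150)&(V>60)&ws)
    rep('green',(H>45)&(H<85)&(S>100)&ws)
    rep('yellow',(H>20)&(H<32)&(S>130)&ws)
    rep('blue',(H>100)&(H<125)&(S>120)&ws)
    rep('dark',(V<45)&(Z>.05)&ws)
    rep('grey',(S<60)&(Z>.012)&(V>40)&ws)
cv2.imwrite('pics/c0.png',np.hstack(ims))
E
```

```text
scene red [281 198  34  30 315] med [ 0.368 -0.036  0.022] lo [ 0.332 -0.081  0.003] hi [0.39  0.03  0.042]
scene red [292 238  13  17  85] med [ 0.516 -0.114  0.132] lo [ 0.495 -0.133  0.091] hi [ 0.528 -0.107  0.162]
scene red [290 268  37  38 255] med [ 0.652 -0.156  0.185] lo [ 0.59  -0.189  0.172] hi [ 0.706 -0.138  0.213]
scene red [289 275  18  16  86] med [ 0.626 -0.195  0.208] lo [ 0.601 -0.203  0.202] hi [ 0.654 -0.187  0.216]
scene green [377 170   6  15  37] med [0.486 0.229 0.14 ] lo [0.479 0.223 0.107] hi [0.5   0.237 0.162]
scene yellow [388 143  12  18  70] med [0.439 0.337 0.136] lo [0.406 0.328 0.072] hi [0.453 0.413 0.163]
scene blue [328 203   8   6  26] med [0.418 0.088 0.015] lo [0.406 0.084 0.009] hi [0.431 0.093 0.021]
scene blue [ 234  249  109   99 2255] med [ 0.703 -0.247  0.364] lo [ 0.56  -0.279  0.351] hi [ 0.817 -0.218  0.368]
scene blue [335 337  14  17  78] med [ 0.839 -0.229  0.363] lo [ 0.834 -0.244  0.35 ] hi [ 0.843 -0.21   0.368]
scene dark [384   0  22  20 330] med [0.214 0.504 0.477] lo [0.202 0.48  0.443] hi [0.224 0.535 0.502]
scene dark [398
[... 7782 characters left out ...]
 0.233] hi [ 0.689 -0.211  0.345]
side grey [  433   209   207   182 11963] med [ 0.685 -0.512  0.319] lo [ 0.543 -0.595  0.054] hi [ 0.818 -0.45   0.457]
side grey [283 221  29  16  88] med [0.483 0.093 0.015] lo [0.439 0.083 0.012] hi [0.53  0.1   0.019]
side grey [270 262  14   8  41] med [ 0.361 -0.005  0.023] lo [ 0.341 -0.014  0.019] hi [ 0.381 -0.001  0.027]
side grey [525 338  13  14  77] med [ 0.691 -0.585  0.176] lo [ 0.679 -0.596  0.174] hi [ 0.709 -0.577  0.179]
side grey [310 348  12  10  36] med [ 0.316 -0.307  0.044] lo [ 0.31  -0.316  0.028] hi [ 0.323 -0.288  0.057]
side grey [321 350  12   9  42] med [ 0.338 -0.321  0.036] lo [ 0.326 -0.322  0.023] hi [ 0.354 -0.316  0.053]
```

View pics/c0.png

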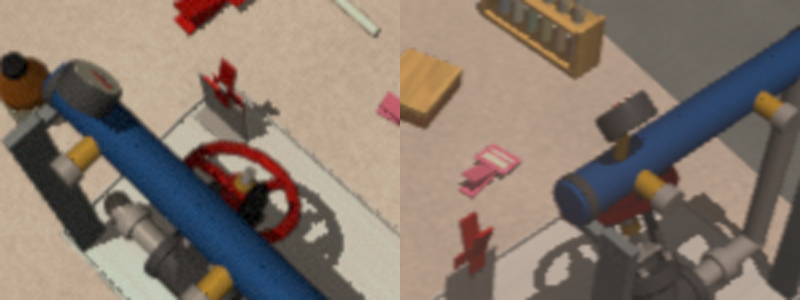

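The crop confirms it: the small red clip stands upright on the plate (scene crop 225,80; side crop 475,240), and neither the large red one nor the pink one is on a plate. Next I'll get the geometry from the depth data.

```bash
python3 - <<'E'
from h import *
A=[];C=[];N=[]
for n in ['scene','side']:
    z=np.load(n+'0.npz'); im,d=z['im'],z['d']; c=dict(extrinsics=z['T'],fx=z['k'][0],fy=z['k'][1],cx=z['k'][2],cy=z['k'][3])
    W=pts(d,c).reshape(-1,3); ok=~np.isnan(W[:,0]); A.append(W[ok]); C.append(cv2.cvtColor(im,cv2.COLOR_BGR2HSV).reshape(-1,3)[ok].astype(int)); N.append(np.full(ok.sum(),n=='side'))
W=np.vstack(A);C=np.vstack(C);N=np.hstack(N)
def line(p):
    m=p[:,:2].mean(0); u=np.linalg.svd(p[:,:2]-m,full_matrices=False)[2][0]; s=(p[:,:2]-m)@u
    w=(p[:,:2]-m)@np.array([-u[1],u[0]])
    return m,u,np.degrees(np.arctan2(u[1],u[0])),m+u*(s.min()+s.max())/2,s.max()-s.min(),w.std()
X,Y,Z=W.T
near=lambda x,y,r:(np.hypot(X-x,Y-y)<r)
red=((C[:,0]<6)|(C[:,0]>172))&(C[:,1]>130)
for s in (0,1):
    k=N==s
    print(s,'plate',line(W[k&near(.515,-.115,.06)&(Z>.03)&(Z<.102)&(C[:,1]<90)&(Y>-.17)]))
    p=W[k&near(.515,-.115,.06)&red&(Z>.135)]; print('clip top',p.mean(0),p.min(0),p.max(0)); print(line(p))
    print('rail',line(W[k&near(.46,.315,.16)&(Z>.06)&(Z<.108)&(C[:,1]<80)]))
    b=k&(C[:,0]>100)&(C[:,0]<125)&(C[:,1]>120)&(Z>.345); print('header',line(W[b]),W[b][:,2].max())
    for nm,h0,h1,x,y in (('g',45,85,.49,.23),('y',18,34,.44,.337)):
        p=W[k&near(x,y,.05)&(C[:,0]>h0)&(C[:,0]<h1)&(C[:,1]>100)&(Z>.13)]; print(nm,p.mean(0),p.min(0),p.max(0))
    w=W[k&red&near(.65,-.19,.1)&(Z>.12)&(Z<.26)]
    if len(w)>20:
        m=np.median(w,0); 
        u,sv,vt=np.linalg.svd(w-w.mean(0),full_matrices=False); print('wheel',len(w),w.mean(0),w.min(0),w.max(0),'n',vt[2],sv)
    dk=W[k&(C[:,2]<45)&near(.66,-.18,.07)&(Z>.15)&(Z<.32)]; print('grip',len(dk),dk.mean(0),dk.min(0),dk.max(0)) if len(dk) else 0
    br=W[k&near(.57,-.265,.06)&(Z>.39)]; print('gauge',br.min(0),br.max(0))
E
```

```text
0 plate (array([ 0.51272754, -0.1197363 ]), array([0.9895593 , 0.14412631]), np.float64(8.286689119946473), array([ 0.50928033, -0.12023837]), np.float64(0.07036499926335743), np.float64(0.0007751312533837902))
clip top [ 0.5149909  -0.11468436  0.15268277] [ 0.50250155 -0.13377684  0.13558806] [ 0.52671354 -0.10397689  0.1637368 ]
(array([ 0.5149909 , -0.11468436]), array([ 0.33048873, -0.94380994]), np.float64(-70.70155769653005), array([ 0.51651119, -0.11902601]), np.float64(0.03031632684211242), np.float64(0.006024530253849538))
rail (array([0.4255061 , 0.26923139]), array([ 0.22104955, -0.97526258]), np.float64(-77.22931435345443), array([0.41569761, 0.31250609]), np.float64(0.24184970286796695), np.float64(0.0548224465212415))
header (array([ 0.70033297, -0.24527719]), array([ 9.99999666e-01, -8.17224202e-04]), np.float64(-0.04682350290890531), array([ 0.34247364, -0.24498474]), np.float64(1.0012075478243458), np.float64(0.06563207615582421)) 0.5890142864839593
g [0.4892702  0.2323496  0.15082737] [0.47718845 0.22296524 0.13236533] [0.50731301 0.24888097 0.16369806]
y [0.438047
[... 1393 characters left out ...]
np.float64(0.3043107414801046), np.float64(0.00826380320579266)) 0.37135689641320757
g [0.49623165 0.23292502 0.15121847] [0.47510676 0.21559502 0.13220517] [0.50459209 0.24478646 0.16416519]
y [0.44108097 0.33768674 0.14776247] [0.42261911 0.31922622 0.13021955] [0.45707906 0.35252283 0.16332879]
wheel 120 [ 0.62698977 -0.22828935  0.22755132] [ 0.59430026 -0.24433529  0.19817216] [ 0.68735219 -0.20182342  0.24120815] n [ 0.11118123 -0.72524436 -0.67945519] [0.26034535 0.16158323 0.03949798]
grip 2 [ 0.67797929 -0.21552339  0.23755543] [ 0.67586775 -0.21653973  0.23594229] [ 0.68009084 -0.21450706  0.23916856]
gauge [ 0.5380688  -0.28835461  0.39002436] [ 0.58392428 -0.25432823  0.44257721]
```

```bash
cat >> h.py <<'E'
def goal(p,yaw=None):
    "shift mm in tool axes to TCP target p; spin to bring tool y to world angle yaw (deg)"
    t,Rm,o=tool(); s=Rm.T@(np.array(p)-t)*1000; y=Rm[:,1]; a=np.degrees(np.arctan2(y[1],y[0]))
    out=f"t={o['time_s']:.2f} tcp={np.round(t,4)} yaw={a:.1f} F={np.round(o['force'],1)} w={o['grip_width']*1000:.1f} j6={o['qpos'][5]:.2f} shift={np.round(s,1)}"
    if yaw is not None:
        d=(yaw-a+180)%360-180; out+=f" spin={np.radians(d)*(1 if Rm[2,0]>0 else -1):.3f} (dyaw {d:.0f})"
    print(out)
E
python3 - <<'E'
from h import *
print(np.round(tool()[1],3)); goal([.515,-.120,.26],98.2); goal([.515,-.120,.26],-81.8)
c=camera_info('wrist'); t,Rm,_=tool(); T=np.array(c['extrinsics']); print(Rm.T@(T[:3,3]-t),np.round(Rm.T@T[:3,:3],2),c['fx'])
E
```

```text
[[-0.     0.291  0.957]
 [-0.001  0.957 -0.291]
 [-1.    -0.001 -0.   ]]
t=0.10 tcp=[0.1602 0.5259 0.219 ] yaw=73.1 F=[ 0.9 -0.2 -0.4] w=93.7 j6=-0.07 shift=[ -40.5 -514.5  527.6] spin=-0.439 (dyaw 25)
t=0.10 tcp=[0.1602 0.5259 0.219 ] yaw=73.1 F=[ 0.9 -0.2 -0.4] w=93.7 j6=-0.07 shift=[ -40.5 -514.5  527.6] spin=2.703 (dyaw -155)
[-0.16534719 -0.00066472 -0.08407046] [[ 0.   -0.29  0.96]
 [ 1.   -0.   -0.  ]
 [ 0.    0.96  0.29]] 355.57739200169266
```

```bash
m="python3 -m handwheel"
python3 -m handwheel '[[[-20,-25,25],0,-1],[[-40,-60,60],0,-1],[[-41,-95,97],0,-1],[[-41,-130,133],0,-1],[[-41,-165,168],0,-1]]'
python3 -m handwheel '[[[0,-35,36],0,-1],[[0,-70,72],0,-1],[[0,-105,108],0,-1],[[0,-140,144],0,-1],[[0,-175,180],0,-1]]'
python3 -m handwheel '[[[0,-35,36],0,-1],[[0,-70,72],0,-1],[[0,-105,108],0,-1],[[0,-140,144],0,-1],[[0,-165,170],0,-1]]'
python3 -c "
from h import *
goal([.515,-.120,.26],98.2)"
```

```text
time_s: 0.6
ee_pos: [0.2714, 0.3207, 0.26]
eef_rot: [-1.542, 1.57, -1.837]
force: [0.1, 0.2, -0.3]
grip_width: 0.0938
time_s: 1.1
ee_pos: [0.3918, 0.1013, 0.2603]
eef_rot: [-1.262, 1.57, -1.557]
force: [0.9, 0.5, 0.3]
grip_width: 0.0934
time_s: 1.6
ee_pos: [0.507, -0.1086, 0.26]
eef_rot: [-1.869, 1.57, -2.166]
force: [0.8, 0.9, 0.8]
grip_width: 0.0939
t=1.60 tcp=[ 0.507  -0.1086  0.26  ] yaw=73.0 F=[0.8 0.9 0.8] w=93.9 j6=-1.56 shift=[ 0.  -8.6 11. ] spin=-0.440 (dyaw 25)
```

```bash

python3 -m handwheel '[[[0,-9,11],-0.14,-1],[[0,-9,11],-0.28,-1],[[0,-9,11],-0.44,-1],[[0,-9,11],-0.44,-1],[[0,-9,11],-0.44,-1]]'
python3 - <<'E'
from h import *
im,d,c,o=snap('wrist'); goal([.515,-.120,.139],98.2)
W=pts(d,c); hsv=cv2.cvtColor(im,cv2.COLOR_BGR2HSV).astype(int)
m=((hsv[...,0]<6)|(hsv[...,0]>172))&(hsv[...,1]>130)&(np.hypot(W[...,0]-.515,W[...,1]+.12)<.06)
n=np.array([-np.sin(np.radians(8.2)),np.cos(np.radians(8.2))]); a=np.array([n[1],-n[0]])
for lo,hi in ((.155,.17),(.14,.155),(.125,.14),(.1,.125)):
    p=W[m&(W[...,2]>lo)&(W[...,2]<hi)]
    if len(p)<3: continue
    q=p[:,:2]-[.515,-.12]; print(lo,len(p),'along',np.round([np.min(q@a),np.max(q@a)],4),'across',np.round([np.min(q@n),np.max(q@n)],4),p.mean(0).round(4))
cv2.imwrite('pics/w1.png',im)
E
```

```text
time_s: 2.1
ee_pos: [0.5148, -0.1203, 0.2599]
eef_rot: [-2.628, 1.57, -2.489]
force: [0.4, 0.6, -0.2]
grip_width: 0.094
t=2.15 tcp=[ 0.5149 -0.1203  0.2599] yaw=98.0 F=[-0.  -1.  -0.2] w=94.2 j6=-2.01 shift=[120.9   0.4   0.3] spin=-0.003 (dyaw 0)
0.155 94 along [-0.0115  0.0092] across [0.0087 0.0133] [ 0.5092 -0.1094  0.1605]
0.14 43 along [-0.0116 -0.0055] across [-0.012   0.0098] [ 0.5045 -0.1151  0.1478]
0.125 40 along [-0.0115 -0.0077] across [-0.009   0.0069] [ 0.5044 -0.1205  0.1311]
0.1 80 along [-0.0244 -0.0078] across [-0.0061  0.0056] [ 0.501  -0.1198  0.1149]
```

View pics/w1.png

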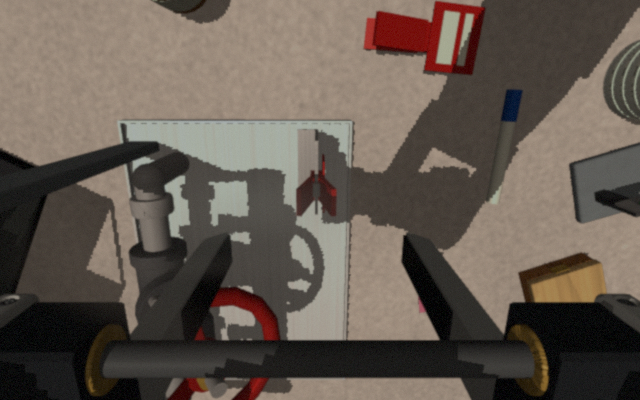

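The wrist view shows the clip centred between the fingers at (318,190), with the larger red clip on the bench at (430,40) and the wheel rim at (230,310). I'll descend and squeeze.

```bash

python3 -m handwheel '[[[30,0,-1],0,-0.2],[[60,0,-1],0,-0.2],[[90,0,-1],0,-0.2],[[115,0,-1],0,-0.2],[[121,0,-1],0,-0.2]]' 25
python3 -m handwheel '[[[0,0,0],0,1],[[0,0,0],0,1],[[0,0,0],0,1],[[0,0,0],0,1],[[0,0,0],0,1]]' 25
python3 -m handwheel '[[[0,0,0],0,1],[[0,0,0],0,1],[[0,0,0],0,1],[[0,0,0],0,1],[[0,0,0],0,1]]' 25
python3 -c "
from h import *
goal([.514,-.120,.139],98.2)"
```

```text
time_s: 2.65
ee_pos: [0.5127, -0.1201, 0.1366]
eef_rot: [2.911, 1.566, 3.048]
force: [0.0, -0.4, 0.7]
grip_width: 0.0582
time_s: 3.15
ee_pos: [0.5129, -0.1201, 0.1372]
eef_rot: [2.964, 1.567, 3.101]
force: [0.7, -0.6, -0.2]
grip_width: 0.0199
time_s: 3.65
ee_pos: [0.5128, -0.1201, 0.1371]
eef_rot: [2.944, 1.567, 3.081]
force: [-0.5, 0.3, 0.3]
grip_width: 0.0129
t=3.65 tcp=[ 0.5128 -0.1201  0.1371] yaw=97.8 F=[-0.5  0.3  0.3] w=12.9 j6=-2.01 shift=[-1.9 -0.   1.2] spin=-0.006 (dyaw 0)
```

```bash

python3 -m handwheel '[[[-15,0,0],0,1],[[-35,0,0],0,1],[[-60,0,0],0,1],[[-90,0,0],0,1],[[-120,0,0],0,1]]' 25
python3 -m handwheel '[[[0,40,-4],0,1],[[0,85,-8],0,1],[[0,130,-12],0,1],[[0,175,-15],0,1],[[0,220,-15],0,1]]'
python3 -m handwheel '[[[0,45,-3],0.14,1],[[0,90,-6],0.28,1],[[0,135,-9],0.42,1],[[0,180,-12],0.56,1],[[0,220,-15],0.7,1]]'
python3 - <<'E'
from h import *
goal([.4115,.393,.25],26.7)
im,d,c,o=snap('wrist'); cv2.imwrite('pics/w2.png',im)
E
```

```text
time_s: 4.15
ee_pos: [0.5131, -0.1201, 0.2582]
eef_rot: [2.929, 1.567, 3.066]
force: [-0.3, -0.6, -0.3]
grip_width: 0.0131
time_s: 4.65
ee_pos: [0.4674, 0.0974, 0.2587]
eef_rot: [2.89, 1.567, 3.026]
force: [-0.2, -0.3, -0.4]
grip_width: 0.0127
time_s: 5.15
ee_pos: [0.4229, 0.3113, 0.259]
eef_rot: [-2.756, 1.567, 2.994]
force: [0.5, 0.2, 0.3]
grip_width: 0.0131
t=5.15 tcp=[0.4229 0.3113 0.259 ] yaw=59.5 F=[0.5 0.2 0.3] w=13.1 j6=-0.47 shift=[  9.1  64.6 -51.3] spin=0.572 (dyaw -33)
```

View pics/w2.png

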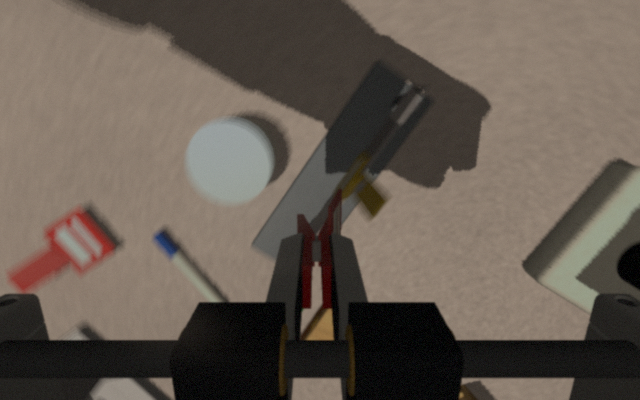

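The wrist view (blurred by motion) shows the red clip held at (318,240) and the yellow one at (360,185). There is something light at the rail's far end (405,105), so I'll check that from a steadier position.

```bash

python3 -m handwheel '[[[0,-25,-25],0.14,1],[[0,-40,-40],0.28,1],[[0,-40,-40],0.42,1],[[0,-40,-40],0.57,1],[[0,-40,-40],0.57,1]]' 25
python3 - <<'E'
from h import *
goal([.4115,.393,.25],26.7)
im,d,c,o=snap('wrist'); np.savez('w3.npz',im=im,d=d,T=c['extrinsics'],k=[c['fx'],c['fy'],c['cx'],c['cy']])
s=cv2.imread('pics/scene0.png')[130:215,355:420]
cv2.imwrite('pics/w3.png',np.hstack([cv2.resize(im,(480,300)),cv2.resize(s,(230,300),interpolation=cv2.INTER_CUBIC)]))
E
```

```text
time_s: 5.7
ee_pos: [0.3663, 0.3026, 0.2591]
eef_rot: [-2.497, 1.566, 2.667]
force: [-0.0, -0.8, -0.3]
grip_width: 0.0127
t=5.70 tcp=[0.3663 0.3026 0.2591] yaw=25.9 F=[-0.  -0.8 -0.3] w=12.7 j6=0.16 shift=[  9.1  80.1 -61.6] spin=-0.014 (dyaw 1)
```

View pics/w3.png

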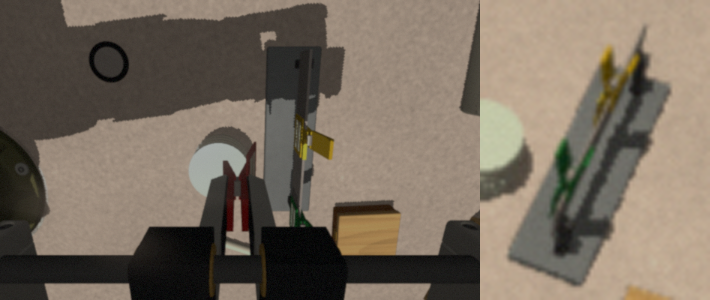

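The settled wrist view shows the rail strip running from (307,52) to (295,215), with yellow at (302,140) and green at (295,215). The stretch beyond yellow, (307,55) to (303,120), is free. I'll measure the rail's top edge.

```bash
python3 - <<'E'
from h import *
z=np.load('w3.npz'); im,d=z['im'],z['d']; c=dict(extrinsics=z['T'],fx=z['k'][0],fy=z['k'][1],cx=z['k'][2],cy=z['k'][3])
W=pts(d,c); hsv=cv2.cvtColor(im,cv2.COLOR_BGR2HSV).astype(int)
X,Y,Z=W[...,0],W[...,1],W[...,2]
k=(Z>.1)&(Z<.11)&(hsv[...,1]<90)&(np.hypot(X-.46,Y-.31)<.17)&(X>.38)
p=W[k]; vx,vy,x0,y0=cv2.fitLine(p[:,:2].astype(np.float32),cv2.DIST_HUBER,0,1e-4,1e-4).ravel()
u=np.array([vx,vy]); u*=np.sign(u[1]); m=np.array([x0,y0]); s=(p[:,:2]-m)@u; w=(p[:,:2]-m)@np.array([-u[1],u[0]])
print('rail',m,u,np.degrees(np.arctan2(u[1],u[0])),'ends',m+u*np.percentile(s,.5),m+u*np.percentile(s,99.5),len(p),'w',np.percentile(w,[2,50,98]),'z',np.percentile(p[:,2],[5,50,95]))
f=m+u*np.percentile(s,99.5)
ye=(hsv[...,0]>18)&(hsv[...,0]<34)&(hsv[...,1]>100)&(np.hypot(X-.44,Y-.337)<.06)&(Z>.07)
q=W[ye]; sy=(q[:,:2]-f)@u; print('yellow along from far end',np.percentile(sy,[1,50,99]), 'hi part',np.median(sy[q[:,2]>.14]))
red=((hsv[...,0]<6)|(hsv[...,0]>172))&(hsv[...,1]>130)&(np.hypot(X-.366,Y-.302)<.05)&(Z>.1)
r=W[red]; t,Rm,_=tool(); l=(r-t)@Rm*1000; 
for a,b in ((-30,0),(0,20),(20,40),(40,50),(50,80)):
    g=l[(l[:,0]>=a)&(l[:,0]<b)]
    if len(g): print('red clip tool x',a,b,len(g),'y',np.percentile(g[:,1],[2,98]).round(1),'z',np.percentile(g[:,2],[2,98]).round(1))
print('maxx',l[:,0].max())
tgt=f-u*.040; print(tgt); goal([*tgt,.2],np.degrees(np.arctan2(u[1],u[0]))-90)
E
```

```text
rail [0.43099934 0.3545176 ] [-0.43588382  0.90000296] 115.84153 ends [0.49184574 0.22888335] [0.39468739 0.42949369] 1012 w [-2.69955330e-03 -8.21612455e-06  7.22748925e-03] z [0.10074062 0.10470652 0.10788214]
yellow along from far end [-0.12341546 -0.09745339 -0.07457522] hi part -0.09834398130087041
red clip tool x -30 0 1071 y [-7.3  5.6] z [-8.7 12.3]
red clip tool x 0 20 157 y [-6.8  5.2] z [-8.8 11.7]
red clip tool x 20 40 71 y [3.4 7.3] z [-17.2  -5. ]
red clip tool x 50 80 1 y [13.4 13.4] z [-20.7 -20.7]
maxx 51.84914735944785
[0.41212274 0.39349358]
t=5.75 tcp=[0.3664 0.3025 0.259 ] yaw=26.2 F=[ 0.5 -0.8 -0.7] w=12.9 j6=0.15 shift=[ 59.   81.3 -61.2] spin=0.006 (dyaw -0)
```

```bash

python3 -m handwheel '[[[0,25,-20],0,1],[[0,50,-40],0,1],[[0,70,-55],0,1],[[0,82,-65],0,1],[[0,82,-65],0,1]]' 25
python3 -m handwheel '[[[20,0,0],0,1],[[45,0,0],0,1],[[65,0,0],0,1],[[80,0,0],0,1],[[80,0,0],0,1]]' 25
python3 - <<'E'
from h import *
u=np.array([-.43588,.9]);t=np.array([0.39468739,0.42949369])-u*.0362+np.array([.9,.436])*.0008
goal([*t,.137],25.84)
E
```

```text
time_s: 6.25
ee_pos: [0.4116, 0.398, 0.2581]
eef_rot: [-2.265, 1.566, 2.909]
force: [0.2, -0.9, -0.6]
grip_width: 0.0128
time_s: 6.75
ee_pos: [0.4104, 0.3968, 0.1763]
eef_rot: [-1.884, 1.563, -2.99]
force: [0.4, -0.3, 0.3]
grip_width: 0.0126
t=6.75 tcp=[0.4104 0.3968 0.1763] yaw=26.6 F=[ 0.4 -0.3  0.3] w=12.6 j6=0.24 shift=[39.3  1.2  0. ] spin=0.014 (dyaw -1)
```

```bash

python3 -m handwheel '[[[10,1,0],0.01,1],[[20,1,0],0.01,1],[[30,1,0],0.01,1],[[39,1,0],0.01,1],[[39,1,0],0.01,1]]' 25
python3 - <<'E'
from h import *
goal([.41,.397,.137],25.84)
im,d,c,o=snap('side'); a=cv2.resize(im[110:230,180:300],(400,400),interpolation=cv2.INTER_CUBIC)
im,d,c,o=snap('scene'); b=cv2.resize(im[105:225,345:465],(400,400),interpolation=cv2.INTER_CUBIC)
cv2.imwrite('pics/p1.png',np.hstack([a,b]))
E
```

```text
time_s: 7.25
ee_pos: [0.4106, 0.3968, 0.1359]
eef_rot: [-1.758, 1.561, -2.874]
force: [-1.0, 0.4, -0.2]
grip_width: 0.0127
t=7.25 tcp=[0.4106 0.3968 0.1359] yaw=26.1 F=[-1.   0.4 -0.2] w=12.7 j6=0.25 shift=[-1.1 -0.5 -0.4] spin=0.004 (dyaw -0)
```

View pics/p1.png

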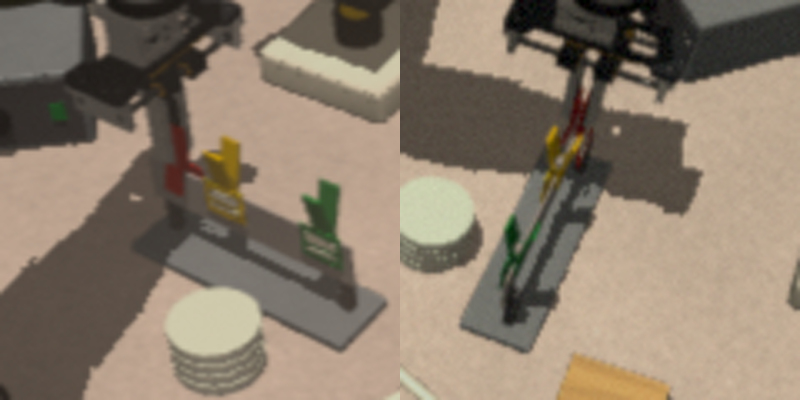

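The side and scene crops show the red clip over the rail's free end, at (175,175) and (582,125), with no contact forces. I'll release it, lift and check.

```bash

python3 -m handwheel '[[[0,0,0],0,0.6],[[0,0,0],0,0.4],[[0,0,0],0,0.2],[[0,0,0],0,0],[[0,0,0],0,0]]' 25
python3 -m handwheel '[[[0,0,0],0,0],[[-5,0,0],0,0],[[-25,0,0],0,0],[[-60,0,0],0,0],[[-95,0,0],0,0]]' 25
python3 - <<'E'
from h import *
goal([.41,.397,.137],25.84)
u=np.array([-.43588,.9]); v=np.array([.9,.436]); f=np.array([0.39468739,0.42949369])
for n in ('side','scene'):
    im,d,c,o=snap(n); W=pts(d,c); hsv=cv2.cvtColor(im,cv2.COLOR_BGR2HSV).astype(int)
    m=((hsv[...,0]<6)|(hsv[...,0]>172))&(hsv[...,1]>120)&(np.hypot(W[...,0]-.41,W[...,1]-.397)<.07)&(W[...,2]>.05)
    p=W[m]; q=p[:,:2]-f; print(n,len(p),'along',np.percentile(q@u,[2,98]),'across',np.percentile(q@v,[2,98]),'z',np.percentile(p[:,2],[1,99]))
    np.savez(n+'1.npz',im=im,d=d,T=c['extrinsics'],k=[c['fx'],c['fy'],c['cx'],c['cy']])
    cv2.imwrite(f'pics/r_{n}.png',im)
E
```

```text
time_s: 7.85
ee_pos: [0.411, 0.3973, 0.1374]
eef_rot: [-1.879, 1.563, -2.995]
force: [-0.2, 0.1, -0.6]
grip_width: 0.0455
time_s: 8.35
ee_pos: [0.4115, 0.3972, 0.2338]
eef_rot: [-1.839, 1.563, -2.955]
force: [0.3, -0.3, 0.6]
grip_width: 0.0471
t=8.35 tcp=[0.4115 0.3972 0.2338] yaw=26.1 F=[ 0.3 -0.3  0.6] w=47.1 j6=0.25 shift=[96.8 -0.7 -0.3] spin=0.004 (dyaw -0)
side 141 along [-0.05893006 -0.03076232] across [-0.01575397  0.01336364] z [0.08990235 0.16263559]
scene 63 along [-0.06868327 -0.01768742] across [-0.01879601  0.04516763] z [0.10901981 0.45348184]
```

```bash
cat > valve.py <<'E'
from h import *
from scipy.optimize import least_squares
b=np.radians(8.2)
ex=np.array([np.cos(b),np.sin(b),0]); n=np.array([-np.sin(b)*np.sin(np.radians(35)),np.cos(b)*np.sin(np.radians(35)),np.cos(np.radians(35))]); up=np.cross(n,ex) # up-slope (rear,high)
E
python3 - <<'E'
from valve import *
import sys
P=[];G=[]
for nm in ('scene1','scene0'):
    z=np.load(nm+'.npz'); im,d=z['im'],z['d']; c=dict(extrinsics=z['T'],fx=z['k'][0],fy=z['k'][1],cx=z['k'][2],cy=z['k'][3])
    W=pts(d,c); h=cv2.cvtColor(im,cv2.COLOR_BGR2HSV).astype(int)
    near=np.linalg.norm(W-np.array([.65,-.18,.21]),axis=-1)<.11
    red=((h[...,0]<7)|(h[...,0]>170))&(h[...,1]>120)&near
    p=W[red]; e=np.stack([p@ex,p@up,p@n],1)
    cen0=np.array([.645,-.175,.195]); c0=np.array([cen0@ex,cen0@up,cen0@n])
    k=abs(e[:,2]-np.median(e[:,2]))<.012; e=e[k]
    # rim points: outer ones
    r=least_squares(lambda q:np.hypot(e[:,0]-q[0],e[:,1]-q[1])-.059,c0[:2],loss='soft_l1',f_scale=.004)
    rr=np.hypot(e[:,0]-r.x[0],e[:,1]-r.x[1]); print(nm,'centre',r.x,'n',np.median(e[:,2]),np.percentile(e[:,2],[5,50,95]),'r pct',np.percentile(rr,[2,20,50,80,98]).round(4),len(e))
    hub=ex*r.x[0]+up*r.x[1]+n*(np.median(e[:,2])); print('hub(top surf)',hub)
    dk=(h[...,2]<60)&(h[...,1]<140)&near; q=W[dk]; q=(q-hub)@np.stack([ex,up,n],1); q=q[(q[:,2]>.0)&(q[:,2]<.075)&(np.hypot(q[:,0],q[:,1])<.075)]
    print('dark',len(q),q.mean(0).round(4),np.percentile(q,[2,50,98],axis=0).round(4))
    im2=im[255:325,265:345]; 
    if nm=='scene1': cv2.imwrite('pics/v1.png',np.hstack([cv2.resize(im2,(457,400),interpolation=cv2.INTER_CUBIC),cv2.resize(np.load('side1.npz')['im'][180:290,380:470],(327,400),interpolation=cv2.INTER_CUBIC)]))
E
```

```text
scene1 centre [ 0.61610449 -0.34615108] n 0.009925034177592539 [0.00324167 0.00992503 0.01376253] r pct [0.0104 0.0364 0.0555 0.0591 0.0639] 437
hub(top surf) [ 0.64943611 -0.18714252  0.20667421]
dark 88 [ 0.0298 -0.0393  0.039 ] [[ 0.0204 -0.0442  0.0094]
 [ 0.0298 -0.0407  0.0399]
 [ 0.039  -0.0288  0.0548]]
scene0 centre [ 0.61584784 -0.34607566] n 0.010126764255001395 [0.00356899 0.01012676 0.01378836] r pct [0.0098 0.0377 0.0549 0.0593 0.0634] 436
hub(top surf) [ 0.64915677 -0.18700345  0.2067962 ]
dark 86 [ 0.0286 -0.0387  0.0377] [[-0.0004 -0.0448  0.0014]
 [ 0.0307 -0.0401  0.0407]
 [ 0.0392 -0.0226  0.0543]]
```

View pics/v1.png

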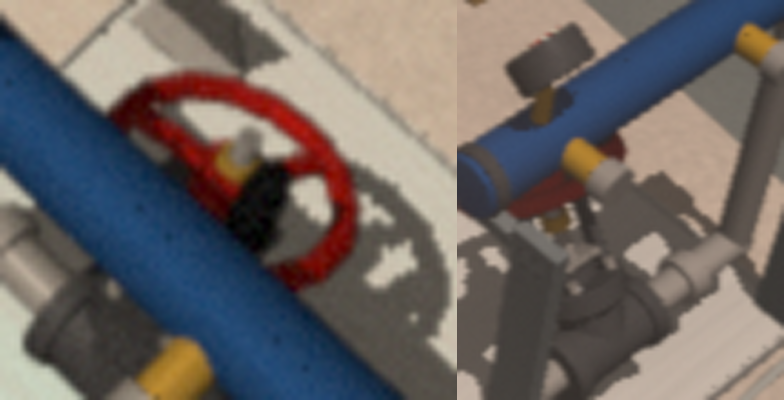

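The crops show the grip at the wheel's upper right: scene crop (255,210), rear-right of the hub at (235,160). The gauge sits on the header's left end, at side crop (550,60). I'll go above the grip, with the jaws opening along the header, and check from there.

```bash
cat >> valve.py <<'E'
f=np.cross(n,ex); hub=np.array([.6496,-.1885,.2047]); pf=np.array([-np.sin(b),np.cos(b),0])
def grip(th,h=53): th=np.radians(th); return hub+.05*(np.cos(th)*ex+np.sin(th)*f)+h/1000*n
E
python3 - <<'E'
from valve import *
p=grip(-52); print(p); goal([p[0],p[1],.38],4)
E
```

```text
[ 0.68033585 -0.18596575  0.27071428]
t=8.45 tcp=[0.4129 0.3983 0.2377] yaw=26.1 F=[0.1 0.  0.2] w=46.8 j6=0.25 shift=[-145.   -16.4  641.8] spin=0.385 (dyaw -22)
```

```bash

python3 -m handwheel '[[[-35,0,15],0,0],[[-70,0,45],0,0],[[-100,0,80],0,0],[[-130,0,115],0,0],[[-144,-4,155],0,0]]' 20
python3 -m handwheel '[[[0,-1,45],0,0],[[0,-2,90],0,0],[[0,-3,135],0,0],[[0,-5,180],0,0],[[0,-6,225],0,0]]'
python3 -m handwheel '[[[0,-1,45],0.08,0],[[0,-2,90],0.16,0],[[0,-3,135],0.24,0],[[0,-5,180],0.32,0],[[0,-6,225],0.385,0]]'
python3 - <<'E'
from valve import *
p=grip(-52); goal([p[0],p[1],.38],4)
E
```

```text
time_s: 8.95
ee_pos: [0.4781, 0.2559, 0.3834]
eef_rot: [2.511, 1.565, 1.396]
force: [0.5, 0.0, -0.6]
grip_width: 0.0469
time_s: 9.45
ee_pos: [0.5721, 0.0493, 0.3822]
eef_rot: [2.546, 1.565, 1.431]
force: [0.2, -0.1, 0.7]
grip_width: 0.0467
time_s: 9.95
ee_pos: [0.666, -0.1572, 0.3809]
eef_rot: [2.99, 1.565, 1.486]
force: [0.7, 0.3, -0.1]
grip_width: 0.0468
t=9.95 tcp=[ 0.666  -0.1572  0.3809] yaw=3.9 F=[ 0.7  0.3 -0.1] w=46.8 j6=-0.35 shift=[ 0.7 12.3 29.7] spin=-0.003 (dyaw 0)
```

```bash

python3 -m handwheel '[[[0,6,15],0,0],[[0,12,29],0,0],[[0,12,29],0,0],[[0,12,29],0,0],[[0,12,29],0,0]]' 20
python3 - <<'E'
from valve import *
im,d,c,o=snap('wrist'); W=pts(d,c); h=cv2.cvtColor(im,cv2.COLOR_BGR2HSV).astype(int)
q=(W-hub)@np.stack([ex,f,n],1)*1000
near=(np.linalg.norm(q,axis=-1)<95)&(W[...,2]<.31)
red=((h[...,0]<7)|(h[...,0]>170))&(h[...,1]>120)&near
r=q[red]; r=r[abs(r[:,2])<15]; s=least_squares(lambda a:np.hypot(r[:,0]-a[0],r[:,1]-a[1])-.059*1000,[0,0],loss='soft_l1',f_scale=4); print('rim centre offs',s.x,np.percentile(r[:,2],[5,50,95]),len(r))
g=near&(q[...,2]>20)&(np.hypot(q[...,0],q[...,1])>25)&(h[...,1]<120); k,l,st,_=cv2.connectedComponentsWithStats(g.astype(np.uint8))
for i in range(1,k):
    if st[i,4]>30:
        a=q[l==i]; print(st[i],np.percentile(a,[3,50,97],axis=0).round(1),'V',np.median(h[...,2][l==i]))
p=grip(-52); print('pred px',proj(p,c),proj(grip(-52,59),c)); cv2.imwrite('pics/w4.png',im)
goal([p[0],p[1],.38],4)
E
```

```text
time_s: 10.45
ee_pos: [0.6798, -0.1843, 0.3811]
eef_rot: [2.94, 1.565, 1.437]
force: [0.5, 0.3, 0.6]
grip_width: 0.0469
rim centre offs [-4.56891686 -0.39708994] [-1.6875252   1.93645188  4.95022825] 4861
[302 186  25  32 655] [[ 18.5 -46.1  22.8]
 [ 27.7 -40.7  52.7]
 [ 36.7 -29.6  55.3]] V 41.0
pred px (np.float64(317.8251873007858), np.float64(198.75557291275865)) (np.float64(317.5269733007724), np.float64(196.43013863658632))
t=10.50 tcp=[ 0.6798 -0.1843  0.3812] yaw=3.9 F=[-0.6  0.9  0.1] w=46.8 j6=-0.39 shift=[1.2 0.5 1.7] spin=-0.002 (dyaw 0)
```

View pics/w4.png

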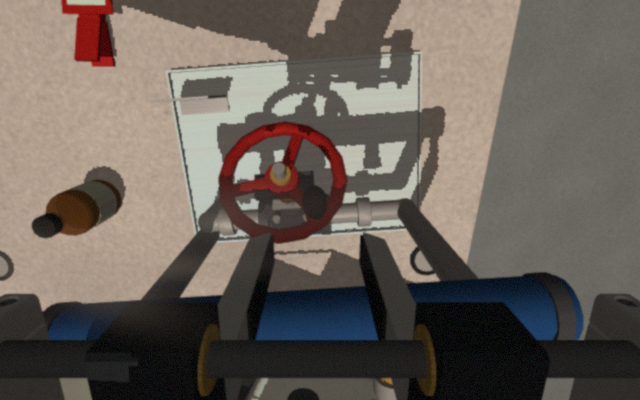

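The wrist view shows the wheel centred at (283,182) and the grip's top at (315,203), midway between the fingers and clear of the header. I'll refine the hub position from this view and work out the descent.

```bash
cat >> valve.py <<'E'
hub=hub-.0038*ex-.0004*f-.003*n
def tgt(th): return grip(th)+[0,0,.005]+.004*pf
def where():
    t,Rm,o=tool(); v=(t-[0,0,.005]-.004*pf-hub-.053*n); x,y,z=v@ex,v@f,v@n
    F=np.array(o['force']); th=np.arctan2(y,x); tg=-np.sin(th)*ex+np.cos(th)*f; rd=np.cos(th)*ex+np.sin(th)*f
    print(f"t={o['time_s']:.2f} th={np.degrees(th):.1f} r={np.hypot(x,y)*1000:.1f} n={z*1000:.1f} Ft={F@tg:.1f} Fr={F@rd:.1f} Fn={F@n:.1f} w={o['grip_width']*1000:.1f}")
    return np.degrees(th),Rm,F@tg
def rows(th0,seq):
    _,Rm,_=tool(); print(th0,[list(int(round(a)) for a in Rm.T@(grip(t)-grip(th0))*1000) for t in seq])
E
python3 - <<'E'
from valve import *
p=tgt(-50); print(p); goal(p,4)
for t in range(-50,310,60): rows(t,[t+k*12 for k in range(1,6)])
E
```

```text
[ 0.67751047 -0.18349214  0.27285628]
t=10.50 tcp=[ 0.6798 -0.1843  0.3812] yaw=3.9 F=[-0.6  0.9  0.1] w=46.8 j6=-0.39 shift=[108.4  -2.3  -0.4] spin=-0.002 (dyaw 0)
-50 [[4, 7, -7], [9, 12, -14], [15, 15, -23], [21, 16, -31], [27, 14, -40]]
10 [[6, -3, -8], [11, -9, -15], [16, -16, -21], [19, -25, -26], [22, -34, -29]]
70 [[1, -10, -1], [2, -21, -1], [1, -31, 1], [-2, -40, 5], [-5, -49, 11]]
130 [[-4, -7, 7], [-9, -12, 14], [-15, -15, 23], [-21, -16, 31], [-27, -14, 40]]
190 [[-6, 3, 8], [-11, 9, 15], [-16, 16, 21], [-19, 25, 26], [-22, 34, 29]]
250 [[-1, 10, 1], [-2, 21, 1], [-1, 31, -1], [2, 40, -5], [5, 49, -11]]
```

```bash

python3 -m handwheel '[[[30,-2,0],0,0],[[60,-2,0],0,0],[[85,-2,0],0,0],[[108,-2,0],0,0],[[108,-2,0],0,0]]' 15
python3 -c "
from valve import *
where()"
python3 -m handwheel '[[[0,0,0],0,1],[[0,0,0],0,1],[[0,0,0],0,1],[[0,0,0],0,1],[[0,0,0],0,1]]' 15
python3 -c "
from valve import *
where()"
```

```text
time_s: 11.0
ee_pos: [0.677, -0.1829, 0.2704]
eef_rot: [-2.719, 1.563, 2.062]
force: [0.8, 0.1, -0.7]
grip_width: 0.0469
t=11.00 th=-48.9 r=48.2 n=-1.6 Ft=0.9 Fr=0.3 Fn=-0.6 w=46.9
time_s: 11.5
ee_pos: [0.6774, -0.1828, 0.2713]
eef_rot: [-2.994, 1.564, 1.788]
force: [3.9, 0.3, 3.6]
grip_width: 0.019
t=11.50 th=-48.9 r=48.9 n=-0.9 Ft=1.4 Fr=4.3 Fn=2.8 w=19.0
```

```bash

python3 -m handwheel '[[[4,7,-7],0,1],[[9,12,-14],0,1],[[15,15,-23],0,1],[[21,16,-31],0,1],[[27,14,-40],0,1]]' 20
python3 - <<'E'
from valve import *
where()
im,d,c,o=snap('wrist'); cv2.imwrite('pics/w5.png',im)
E
```

```text
time_s: 12.0
ee_pos: [0.6888, -0.1409, 0.2438]
eef_rot: [-3.032, 1.564, 1.75]
force: [0.3, -4.8, -1.1]
grip_width: 0.0193
t=12.00 th=13.2 r=50.7 n=-0.6 Ft=-3.1 Fr=-1.1 Fn=-3.7 w=19.3
```

View pics/w5.png

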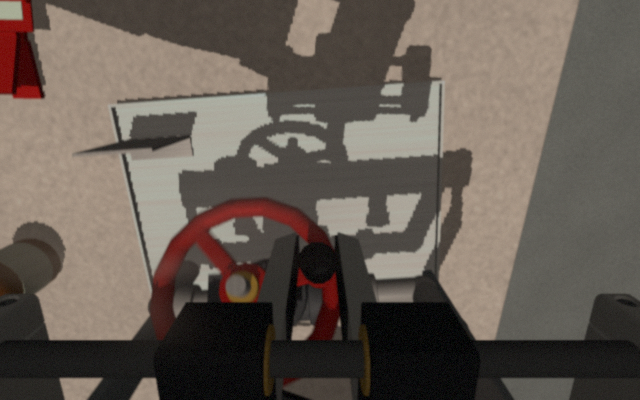

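The hold works: the grip, at (318,262) between the pads, moved from −49° to 13° with about 3 N of drag, as specified. I'll keep cranking.

```bash
cat > chk.py <<'E'
from valve import *
import sys
th,Rm,ft=where()
sys.exit(1 if abs(ft)>float(sys.argv[1]) else 0)
E
python3 -m handwheel '[[[6,-3,-9],0,1],[[11,-9,-16],0,1],[[15,-16,-22],0,1],[[19,-25,-27],0,1],[[21,-34,-30],0,1]]' 20 | tail -2
python3 chk.py 15 && python3 -m handwheel '[[[1,-10,-1],0,1],[[2,-21,-1],0,1],[[1,-31,1],0,1],[[-2,-40,5],0,1],[[-5,-49,11],0,1]]' 20 | tail -2
python3 chk.py 15 && python3 -m handwheel '[[[-4,-7,7],0,1],[[-9,-12,14],0,1],[[-15,-15,23],0,1],[[-21,-16,31],0,1],[[-27,-14,40],0,1]]' 20 | tail -2
python3 chk.py 15
```

```text
force: [1.0, -21.1, -2.9]
grip_width: 0.0194
t=12.55 th=72.4 r=52.9 n=-0.5 Ft=-2.7 Fr=-15.5 Fn=-14.5 w=19.4
force: [13.9, -10.5, -1.6]
grip_width: 0.0195
t=13.05 th=129.6 r=52.2 n=-0.7 Ft=-3.5 Fr=-14.9 Fn=-8.4 w=19.5
force: [8.0, 3.9, -6.2]
grip_width: 0.0194
t=13.55 th=-172.6 r=50.0 n=-0.7 Ft=-4.6 Fr=-9.2 Fn=-3.6 w=19.4
```

```bash

python3 -m handwheel '[[[-6,3,8],0,1],[[-11,9,14],0,1],[[-16,16,20],0,1],[[-19,25,25],0,1],[[-21,34,27],0,1]]' 20 | tail -2
python3 chk.py 15 && python3 -m handwheel '[[[-1,8,1],0,1],[[-2,16,1],0,1],[[-2,25,1],0,1],[[-1,33,-1],0,1],[[1,41,-4],0,1]]' 20 | tail -2
python3 chk.py 15
```

```text
force: [-4.8, -5.5, 5.7]
grip_width: 0.0194
t=14.05 th=-112.7 r=47.3 n=0.0 Ft=-2.3 Fr=8.8 Fn=2.0 w=19.4
force: [-2.2, -4.2, -1.6]
grip_width: 0.0193
t=14.55 th=-61.3 r=48.3 n=-0.3 Ft=-3.5 Fr=0.6 Fn=-3.5 w=19.3
```

```bash

python3 - <<'E'
from valve import *
for t in (299,359,59,119): rows(t,[t+k*12 for k in range(1,6)])
im,d,c,o=snap('wrist'); W=pts(d,c); h=cv2.cvtColor(im,cv2.COLOR_BGR2HSV).astype(int)
q=(W-hub)@np.stack([ex,f,n],1)*1000; m=(np.hypot(q[...,0],q[...,1])<14)&(q[...,2]>-10)&(q[...,2]<70)
a=q[m]; print('stem',len(a),np.percentile(a[:,2],[5,25,50,75,95,99]).round(1)); hi=a[a[:,2]>np.percentile(a[:,2],90)-3]; print(hi.mean(0))
im,d,c,o=snap('side'); u,v=proj(hub-.03*n,c); print(u,v,[proj(hub-k*.01*n,c) for k in (0,2,4,6)]); u,v=int(u),int(v)
a=cv2.resize(im[v-35:v+45,u-40:u+40],(480,480),interpolation=cv2.INTER_CUBIC); a=cv2.convertScaleAbs(a,alpha=1.8,beta=10); cv2.imwrite('pics/s2.png',a)
E
```

```text
299 [[3, 8, -6], [8, 15, -12], [13, 20, -20], [19, 22, -28], [25, 23, -37]]
359 [[6, -2, -8], [12, -5, -16], [17, -11, -23], [21, -18, -29], [25, -27, -34]]
59 [[3, -10, -3], [4, -20, -4], [4, -30, -3], [3, -41, -1], [0, -50, 3]]
119 [[-3, -8, 6], [-8, -15, 12], [-13, -20, 20], [-19, -22, 28], [-25, -23, 37]]
stem 1436 [ 6.2  8.  13.4 24.7 34.2 34.8]
[-0.56503805  2.60261839 33.62726616]
406.1367677598081 236.6144644895004 [(np.float64(402.4263173493062), np.float64(226.49460992049885)), (np.float64(404.90516047162794), np.float64(233.2553880261069)), (np.float64(407.3632092339154), np.float64(239.95945175040796)), (np.float64(409.8007242008531), np.float64(246.60751175556445))]
```

View pics/s2.png

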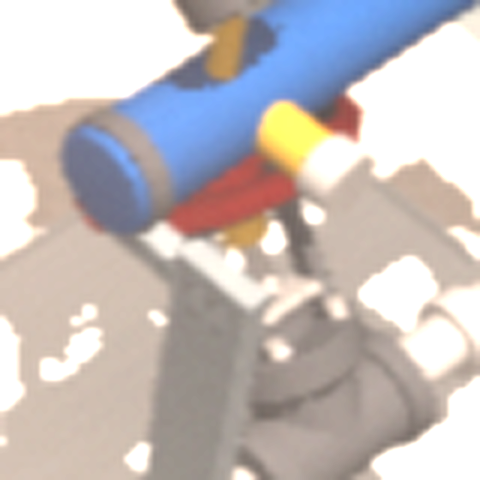

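Too little of the collar shows in this crop (the header hides it) to judge its gap. The stem top stands about 34.5 mm above the hub after 0.97 turn, which suggests a stop near 2.7 turns if 45 mm is its top. The force will decide. Three more quick strokes, still short of 1.6 turns.

```bash

python3 -m handwheel '[[[3,8,-6],0,1],[[8,15,-12],0,1],[[13,20,-20],0,1],[[19,22,-28],0,1],[[25,23,-37],0,1]]' 20 | tail -2
python3 chk.py 15 && python3 -m handwheel '[[[6,-2,-8],0,1],[[12,-5,-15],0,1],[[17,-11,-21],0,1],[[21,-18,-27],0,1],[[25,-27,-31],0,1]]' 20 | tail -2
python3 chk.py 15 && python3 -m handwheel '[[[3,-10,-2],0,1],[[4,-20,-2],0,1],[[4,-30,-1],0,1],[[3,-40,1],0,1],[[0,-48,4],0,1]]' 20 | tail -2
python3 chk.py 15
python3 - <<'E'
from valve import *
for t in range(120,840,10): rows(t%360,[t+5,t+10]) if t<480 else 0
E
```

```text
force: [0.7, -5.9, -2.0]
grip_width: 0.0193
t=15.15 th=2.3 r=50.2 n=-0.2 Ft=-3.7 Fr=-0.3 Fn=-5.0 w=19.3
force: [4.3, 3.6, 2.5]
grip_width: 0.0193
t=15.65 th=59.9 r=51.7 n=-0.9 Ft=-3.7 Fr=3.2 Fn=3.8 w=19.3
force: [3.0, 2.1, -1.7]
grip_width: 0.0192
t=16.15 th=116.2 r=51.1 n=-0.2 Ft=-4.0 Fr=0.7 Fn=-0.4 w=19.2
120 [[-1, -4, 2], [-3, -7, 5]]
130 [[-2, -3, 3], [-4, -6, 5]]
140 [[-2, -2, 3], [-4, -5, 6]]
150 [[-2, -2, 3], [-5, -3, 7]]
160 [[-2, -1, 3], [-5, -2, 7]]
170 [[-2, 0, 4], [-5, 0, 7]]
180 [[-3, 0, 4], [-5, 1, 7]]
190 [[-2, 1, 3], [-5, 3, 7]]
200 [[-2, 2, 3], [-5, 4, 6]]
210 [[-2, 3, 3], [-4, 5, 5]]
220 [[-2, 3, 2], [-4, 7, 5]]
230 [[-2, 4, 2], [-3, 7, 4]]
240 [[-1, 4, 1], [-2, 8, 2]]
250 [[-1, 4, 1], [-1, 9, 1]]
260 [[0, 4, 0], [0, 9, 0]]
270 [[0, 4, 0], [1, 9, -1]]
280 [[1, 4, -1], [1, 8, -2]]
290 [[1, 4, -2], [2, 8, -4]]
300 [[1, 4, -2], [3, 7, -5]]
310 [[2, 3, -3], [4, 6, -5]]
320 [[2, 2, -3], [4, 5, -6]]
330 [[2, 2, -3], [5, 3, -7]]
340 [[2, 1, -3], [5, 2, -7]]
350 [[2, 0, -4], [5, 0, -7]]
0 [[3, 0, -4], [5, -1, -7]]
10 [[2, -1, -3], [5, -3, -7]]
20 [[2, -2, -3], [5, -4, -6]]
30 [[2, -3, -3], [4, -5, -5]]
40 [[2, -3, -2], [4, -7, -5]]
50 [[2, -4, -2], [3, -7, -4]]
60 [[1, -4, -1], [2, -8, -2]]
70 [[1, -4, -1], [1, -9, -1]]
80 [[0, -4, 0], [0, -9, 0]]
90 [[0, -4, 0], [-1, -9, 1]]
100 [[-1, -4, 1], [-1, -8, 2]]
110 [[-1, -4, 2], [-2, -8, 4]]
```

```bash

python3 -m handwheel '[[[-2,-5,3],0,1],[[-4,-10,7],0,1],[[-7,-15,11],0,1],[[-11,-19,16],0,1],[[-15,-22,22],0,1]]' 20 | tail -2
python3 chk.py 10 && python3 -m handwheel '[[[-2,-1,3],0,1],[[-5,-3,7],0,1],[[-5,-3,7],0,1],[[-5,-3,7],0,1],[[-5,-3,7],0,1]]' 20 >/dev/null &&
python3 chk.py 10 && python3 -m handwheel '[[[-2,0,3],0,1],[[-5,-1,7],0,1],[[-5,-1,7],0,1],[[-5,-1,7],0,1],[[-5,-1,7],0,1]]' 20 >/dev/null &&
python3 chk.py 10 && python3 -m handwheel '[[[-3,0,4],0,1],[[-5,1,7],0,1],[[-5,1,7],0,1],[[-5,1,7],0,1],[[-5,1,7],0,1]]' 20 >/dev/null &&
python3 chk.py 10 && python3 -m handwheel '[[[-2,1,3],0,1],[[-5,2,7],0,1],[[-5,2,7],0,1],[[-5,2,7],0,1],[[-5,2,7],0,1]]' 20 >/dev/null &&
python3 chk.py 10
```

```text
force: [7.5, -0.9, -6.0]
grip_width: 0.0194
t=16.65 th=156.1 r=50.6 n=-0.1 Ft=-4.7 Fr=-5.9 Fn=-6.0 w=19.4
t=17.15 th=166.8 r=50.6 n=-0.2 Ft=0.6 Fr=-8.9 Fn=-6.6 w=19.3
t=17.65 th=176.9 r=50.4 n=-0.3 Ft=-0.4 Fr=-10.0 Fn=-6.6 w=19.2
t=18.15 th=-173.2 r=50.0 n=-0.4 Ft=-0.5 Fr=-7.0 Fn=-4.2 w=19.4
t=18.65 th=-163.0 r=49.9 n=-0.5 Ft=0.7 Fr=-9.3 Fn=-5.3 w=19.2
```

```bash

python3 -m handwheel '[[[-2,2,3],0,1],[[-5,4,6],0,1],[[-5,4,6],0,1],[[-5,4,6],0,1],[[-5,4,6],0,1]]' 20 >/dev/null &&
python3 chk.py 10 && python3 -m handwheel '[[[-2,3,3],0,1],[[-4,5,5],0,1],[[-4,5,5],0,1],[[-4,5,5],0,1],[[-4,5,5],0,1]]' 20 >/dev/null &&
python3 chk.py 10 && python3 -m handwheel '[[[-2,3,2],0,1],[[-4,6,5],0,1],[[-4,6,5],0,1],[[-4,6,5],0,1],[[-4,6,5],0,1]]' 20 >/dev/null &&
python3 chk.py 10 && python3 -m handwheel '[[[-2,4,2],0,1],[[-3,7,4],0,1],[[-3,7,4],0,1],[[-3,7,4],0,1],[[-3,7,4],0,1]]' 20 >/dev/null &&
python3 chk.py 10 && python3 -m handwheel '[[[-1,4,1],0,1],[[-2,8,2],0,1],[[-2,8,2],0,1],[[-2,8,2],0,1],[[-2,8,2],0,1]]' 20 >/dev/null &&
python3 chk.py 10 && python3 -m handwheel '[[[-1,4,1],0,1],[[-1,9,1],0,1],[[-1,9,1],0,1],[[-1,9,1],0,1],[[-1,9,1],0,1]]' 20 >/dev/null &&
python3 chk.py 10 && python3 -m handwheel '[[[0,4,0],0,1],[[0,9,0],0,1],[[0,9,0],0,1],[[0,9,0],0,1],[[0,9,0],0,1]]' 20 >/dev/null &&
python3 chk.py 10
```

```text
t=19.15 th=-152.6 r=49.5 n=-0.4 Ft=-0.2 Fr=-8.5 Fn=-5.1 w=19.0
t=19.65 th=-143.0 r=49.1 n=-0.3 Ft=0.8 Fr=-6.7 Fn=-6.0 w=19.5
t=20.15 th=-132.6 r=49.2 n=-0.4 Ft=-0.5 Fr=-9.0 Fn=-7.2 w=18.8
t=20.65 th=-122.3 r=49.1 n=-0.5 Ft=0.7 Fr=-10.8 Fn=-7.1 w=19.4
t=21.15 th=-112.0 r=48.6 n=-0.2 Ft=1.2 Fr=-6.8 Fn=-6.8 w=19.3
t=21.65 th=-100.9 r=48.2 n=-0.1 Ft=1.6 Fr=-2.7 Fn=-5.8 w=19.5
t=22.15 th=-89.8 r=48.1 n=-0.2 Ft=1.9 Fr=-1.0 Fn=-4.6 w=19.1
```

```bash

python3 -m handwheel '[[[0,4,0],0,1],[[1,9,-1],0,1],[[1,9,-1],0,1],[[1,9,-1],0,1],[[1,9,-1],0,1]]' 20 >/dev/null &&
python3 chk.py 10 && python3 -m handwheel '[[[1,4,-1],0,1],[[1,8,-2],0,1],[[1,8,-2],0,1],[[1,8,-2],0,1],[[1,8,-2],0,1]]' 20 >/dev/null &&
python3 chk.py 10 && python3 -m handwheel '[[[1,4,-2],0,1],[[2,8,-4],0,1],[[2,8,-4],0,1],[[2,8,-4],0,1],[[2,8,-4],0,1]]' 20 >/dev/null &&
python3 chk.py 10 && python3 -m handwheel '[[[1,4,-2],0,1],[[3,7,-5],0,1],[[3,7,-5],0,1],[[3,7,-5],0,1],[[3,7,-5],0,1]]' 20 >/dev/null &&
python3 chk.py 10 && python3 -m handwheel '[[[2,3,-3],0,1],[[4,6,-5],0,1],[[4,6,-5],0,1],[[4,6,-5],0,1],[[4,6,-5],0,1]]' 20 >/dev/null &&
python3 chk.py 10 && python3 -m handwheel '[[[2,2,-3],0,1],[[4,5,-6],0,1],[[4,5,-6],0,1],[[4,5,-6],0,1],[[4,5,-6],0,1]]' 20 >/dev/null &&
python3 chk.py 10 && python3 -m handwheel '[[[2,2,-3],0,1],[[5,3,-7],0,1],[[5,3,-7],0,1],[[5,3,-7],0,1],[[5,3,-7],0,1]]' 20 >/dev/null &&
python3 chk.py 10 && python3 -m handwheel '[[[2,1,-3],0,1],[[5,2,-7],0,1],[[5,2,-7],0,1],[[5,2,-7],0,1],[[5,2,-7],0,1]]' 20 >/dev/null &&
python3 chk.py 10 && python3 -m handwheel '[[[2,0,-4],0,1],[[5,0,-7],0,1],[[5,0,-7],0,1],[[5,0,-7],0,1],[[5,0,-7],0,1]]' 20 >/dev/null &&
python3 chk.py 10
```

```text
t=22.65 th=-78.6 r=48.3 n=-0.4 Ft=2.4 Fr=-1.4 Fn=-2.6 w=19.2
t=23.15 th=-68.7 r=48.7 n=-0.5 Ft=1.0 Fr=-4.7 Fn=-4.7 w=19.4
t=23.65 th=-57.6 r=48.8 n=-0.3 Ft=2.0 Fr=-5.5 Fn=-7.7 w=19.5
t=24.15 th=-47.0 r=49.0 n=-0.2 Ft=2.8 Fr=-5.2 Fn=-7.9 w=19.1
t=24.65 th=-40.2 r=49.8 n=-0.7 Ft=-16.1 Fr=-11.3 Fn=-3.5 w=19.1
```

```bash

python3 -m handwheel '[[[0,0,0],0,1],[[0,0,0],0,1],[[0,0,0],0,1],[[0,0,0],0,1],[[0,0,0],0,1]]' 20 >/dev/null; python3 chk.py 10
python3 -m handwheel '[[[1,1,-1],0,1],[[2,2,-3],0,1],[[2,2,-3],0,1],[[2,2,-3],0,1],[[2,2,-3],0,1]]' 20 ; python3 chk.py 10
python3 - <<'E'
from h import *
im,d,c,o=snap('wrist'); cv2.imwrite('pics/w6.png',im)
from valve import *
W=pts(d,c); q=(W-hub)@np.stack([ex,f,n],1)*1000; m=(np.hypot(q[...,0],q[...,1])<14)&(q[...,2]>-10)&(q[...,2]<70)
a=q[m]; print('stem',np.percentile(a[:,2],[50,95,99]).round(1))
E
```

```text
t=25.15 th=-41.9 r=49.8 n=-0.6 Ft=-9.0 Fr=-9.2 Fn=-4.0 w=19.3
time_s: 25.65
ee_pos: [0.6824, -0.178, 0.2689]
eef_rot: [1.265, 1.557, -0.238]
force: [-15.7, -8.9, 0.3]
grip_width: 0.0193
t=25.65 th=-40.4 r=49.6 n=-0.5 Ft=-15.1 Fr=-9.3 Fn=-3.5 w=19.3
stem [13.7 40.6 41.2]
```

A 4° nudge moved the hand only 1.5° and the force rose to 15 N, at an angle that was free on both earlier passes. This is the stop, at about −43° after 2.0 turns. Now the quarter turn back, to about −133°.

```bash
python3 - <<'E'
from valve import *
rows(-40.4,[-40.4-k*9.4 for k in range(1,6)]); rows(-87.4,[-87.4-k*9.2 for k in range(1,6)])
E
```

```text
-40.4 [[-3, -5, 5], [-6, -12, 10], [-8, -19, 13], [-10, -26, 16], [-10, -34, 17]]
-87.4 [[0, -8, 0], [1, -16, 0], [2, -24, -2], [5, -31, -5], [7, -37, -8]]
```

```bash

python3 -m handwheel '[[[-3,-5,5],0,1],[[-6,-12,10],0,1],[[-8,-19,13],0,1],[[-10,-26,16],0,1],[[-10,-34,17],0,1]]' 20 |tail -2; python3 chk.py 15 &&
python3 -m handwheel '[[[0,-8,0],0,1],[[1,-16,0],0,1],[[2,-24,-1],0,1],[[5,-31,-4],0,1],[[7,-37,-7],0,1]]' 20 |tail -2; python3 chk.py 15
python3 -m handwheel '[[[0,0,0],0,1],[[0,0,0],0,1],[[0,0,0],0,1],[[0,0,0],0,1],[[0,0,0],0,1]]' 20 >/dev/null; python3 chk.py 10
```

```text
force: [2.1, 6.4, -8.9]
grip_width: 0.0196
t=26.20 th=-86.7 r=48.6 n=-0.4 Ft=3.6 Fr=-9.9 Fn=-3.9 w=19.6
force: [8.5, 3.1, -8.8]
grip_width: 0.0193
t=26.70 th=-131.8 r=48.7 n=0.2 Ft=2.3 Fr=-10.8 Fn=-6.1 w=19.3
t=27.20 th=-131.6 r=48.5 n=0.3 Ft=-2.4 Fr=-8.3 Fn=-5.8 w=19.4
```

```bash

python3 -m handwheel '[[[1,-2,-1],0,1],[[1,-2,-1],0,1],[[0,-1,0],0,1],[[0,-1,0],0,1],[[0,-1,0],0,1]]' 20 >/dev/null; python3 chk.py 10
python3 -m handwheel '[[[0,0,0],0,0.4],[[0,0,0],0,0.2],[[0,0,0],0,0],[[0,0,0],0,0],[[0,0,0],0,0]]' 20 |tail -2; python3 chk.py 30
python3 -m handwheel '[[[-10,0,0],0,0],[[-35,0,0],0,0],[[-70,0,0],0,0],[[-100,0,0],0,0],[[-115,0,0],0,0]]' 20 |tail -2
python3 - <<'E'
from valve import *
im,d,c,o=snap('wrist'); W=pts(d,c); h=cv2.cvtColor(im,cv2.COLOR_BGR2HSV).astype(int)
q=(W-hub)@np.stack([ex,f,n],1)*1000
g=(np.linalg.norm(q,axis=-1)<95)&(W[...,2]<.31)&(q[...,2]>45)&(np.hypot(q[...,0],q[...,1])>25)&(h[...,1]<120)
a=q[g]; m=(np.percentile(a,5,axis=0)+np.percentile(a,95,axis=0))/2; print('grip top',len(a),m,'angle',np.degrees(np.arctan2(m[1],m[0])))
m=(np.hypot(q[...,0],q[...,1])<14)&(q[...,2]>-10)&(q[...,2]<70); print('stem',np.percentile(q[m][:,2],[95,99]).round(1))
u,v,_=0,0,0; cv2.imwrite('pics/w7.png',im); goal([.6,.1,.4])
E
```

```text
t=27.70 th=-132.5 r=48.8 n=0.2 Ft=-2.5 Fr=-10.7 Fn=-8.1 w=19.5
force: [-0.7, 0.0, 0.0]
grip_width: 0.047
t=28.20 th=-132.3 r=49.0 n=0.4 Ft=-0.6 Fr=0.4 Fn=0.1 w=47.0
force: [0.2, 0.3, 0.1]
grip_width: 0.0474
grip top 458 [-33.84886561 -36.40091233  53.23703927] angle -132.91946342298738
stem [39.  39.6]
t=28.75 tcp=[ 0.6105 -0.1909  0.3925] yaw=4.0 F=[-0.4  0.1  1.8] w=46.9 j6=-0.43 shift=[  -8.6   10.  -290.9]
```

View pics/w7.png

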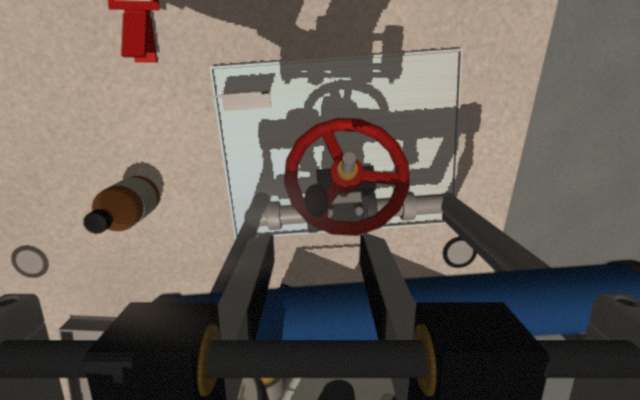

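The view shows the grip left behind at (317,200), free of the fingers, at −132.9° (about 90° back from the stop). The stem has dropped 1.6 mm, close to the 1.5 mm expected. I'll withdraw and check the clips once more.

```bash

python3 -m handwheel '[[[-10,0,-30],0,0],[[-10,0,-70],0,0],[[-10,0,-110],0,0],[[-10,0,-150],0,0],[[-10,0,-180],0,0]]' 20 |tail -2
python3 - <<'E'
from h import *
u=np.array([-.43588,.9]); v=np.array([.9,.436]); fe=np.array([0.39468739,0.42949369])
im,d,c,o=snap('side'); W=pts(d,c); h=cv2.cvtColor(im,cv2.COLOR_BGR2HSV).astype(int)
for nm,mm,p0 in (('red',((h[...,0]<6)|(h[...,0]>172)),(.41,.397)),('yellow',(h[...,0]>18)&(h[...,0]<34),(.44,.338)),('green',(h[...,0]>45)&(h[...,0]<85),(.492,.233))):
    p=W[mm&(h[...,1]>110)&(np.hypot(W[...,0]-p0[0],W[...,1]-p0[1])<.05)&(W[...,2]>.06)]; q=p[:,:2]-fe
    print(nm,len(p),'along',np.percentile(q@u,[2,98]).round(3),'across',np.percentile(q@v,[2,98]).round(3),'z',np.percentile(p[:,2],[1,99]).round(3))
s,_,_,_=snap('scene')
cv2.imwrite('pics/e.png',np.hstack([cv2.resize(im[110:230,180:300],(400,400),interpolation=cv2.INTER_CUBIC),cv2.resize(s[120:230,350:460],(400,400),interpolation=cv2.INTER_CUBIC)]))
E
```

```text
force: [0.1, -0.1, -0.3]
grip_width: 0.0471
red 142 along [-0.057 -0.031] across [-0.015  0.016] z [0.089 0.162]
yellow 184 along [-0.122 -0.077] across [-0.014  0.015] z [0.078 0.163]
green 26 along [-0.228 -0.214] across [-0.015  0.013] z [0.112 0.164]
```

```bash
python3 -m handwheel '[[[0,0,0],0,0],[[0,0,0],0,0],[[0,0,0],0,0],[[0,0,0],0,0],[[0,0,0],0,0]]' 20 && python3 -c "
from station import *
print(hand_in())"
```

```text
time_s: 29.85
ee_pos: [0.5974, -0.0087, 0.4019]
eef_rot: [1.414, 1.545, -0.084]
force: [-0.4, 0.0, -1.2]
grip_width: 0.0469
the job is handed in; nothing more can be done
None
```

The job is done and handed in at 29.9 s. The red clip is on the tag rail, and the valve is backed off a quarter turn from its stop.

- **Red clip:** I moved it from the tag plate to the free end of the rail, beyond the yellow clip. The last side-camera numbers show it upright, astride the rail with its top at 162 mm, about the same as the other two. The yellow and green clips read as at the start. Its tag faces away from the robot; the other two face it.
- **Valve:** I cranked it about 2.0 turns anticlockwise until it came up solid, at about 16 N on the grip. A small nudge brought the same force with almost no movement.
- **Quarter turn back:** I backed it off about 89–90°. The wrist view put the grip at −133° against about −43° at the stop. The stem dropped about 1.6 mm, against the expected 1.5 mm.

**Checks that failed or disagreed:**
- The collar gap could not be seen in the side view because the header hides it.
- The stem suggested a stop near 2.7 turns if 45 mm was its top, but the force found it at 2.0 turns with the stem at about 41 mm. I went by the force, because that angle had been free on both earlier passes.
- The last rail picture could not be viewed, as the 12-picture limit was reached, so the final clip check rests on depth measurements alone.

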